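Dry pass to the stop on the router table

TASK

The router is off: make a trial pass with the strip. Keep your fingers off it: with the push stick, square it to the fence and feed it through between fence and featherboard until you feel it butt gently against the screw of the stop block, and leave it there. Then lay the push stick down flat on the bench beside the router top, disturbing nothing else.

Things in the scene. Friction and masses are not known exactly. Their poses are not given: they have to be found in the camera images.
- router_top: grey board laid on the bench, 260 (x) x 560 (y) x 18 mm; origin at the centre of its underside on the bench. Its +y is the feed direction. The plywood fence runs along y on its far side: face at x = +50 mm, 50 mm high above the board's surface (68 mm above the bench), y -270 to +270; behind the face a 12 mm foot with two knobs up to 37 mm above the board
- featherboard: light hardwood board 18 mm thick fixed on the router top on the robot's side of the fence, turned like the router top; origin on the router top's surface, at the middle of the line of its seven free finger tips (28 mm either side along y). Its body reaches 120 mm back from there towards the robot; its black knob stands 40 mm above the router top
- featherboard_tips (a point): middle of the finger tips, 9 mm above the router top. Fingers (5 x 50 mm) lean 30 degrees downstream (+y); from tips to fence 26.5 to 28 mm, so they bend 2 to 3.5 mm for the strip, each pressing it to the fence with just under 1 N: drag on the fed strip about 2 to 8 N. They yield easily to a strip fed towards +y and bite if it is pulled back
- stop_block: dark hardwood block, 36 (x) x 50 (y) x 40 mm high, clamped to the fence near its +y end, turned like the router top, its clamp 70 mm high; origin at the bottom edge where its face towards the strip (facing -y) meets the fence. From this face the 16 mm round head of a fine-adjusting screw stands out, 11 mm up: the actual stop. It is set anew each time, 4 to 14 mm proud, and locked
- strip: planed softwood strip 30 (x) x 160 (y) x 20 mm (z), about 55 g, lying on the router top before the featherboard, a little off the fence and slightly askew; origin at the centre of its underside, y along its length, +y its nose (the end facing the stop block). The shorter 65 mm piece nearby is an offcut
- strip_nose (a point): centre of the strip's +y end face
- strip_tail (a point): centre of the strip's -y end face, where it is pushed
- push_stick: dark wooden push stick, 300 mm long, shaft 16 mm wide (y), 26 mm high (z), about 75 g, lying on its underside on the bench right of the router top; x runs along it, +x to the notched foot; origin on the underside, the balance point about 10 mm behind (-x of) it. Shaft from x = -168 to +113 mm; the foot's nose ends at x = 139, z = 35 mm
- stick_notch (a point): inner corner of the push stick's notch, mid-width: at x = 115, z = 15 mm in the push stick's frame. With the shaft sloped 30 degrees down towards the foot the notch has a level sole, reaching 26 mm forward from this corner, to lie on the strip, and an upright heel, 14 mm deep below the corner, to push the strip's tail
- offcut: loose softwood offcut 28 x 65 x 20 mm on the router top; leave it
- spanner: loose steel collet spanner, 160 mm long, 5 mm thick, on the router top; leave it
- tape_measure: loose black tape measure, about 66 mm across, 30 mm high, on the bench; leave it
Mind the look-alikes: they are no part of the job. What is meant by the strip is not pink or turquoise, and is the larger of those in its own colour.

How it is judged:
By the outcome, as a careful person would: the job done as asked, in the order asked, and still so for the second after the job is handed in, with the robot touching nothing.
It also fails if it takes over 67 s, if anything falls off the work surface, if the arm or the gripper's body presses on something with over 40 N, if the wrist force passes 120 N, or if a joint passes its speed limit or range.

ROBOT

A 6-joint arm with a two-finger parallel gripper is mounted at the origin on the work surface. World frame = base frame: x ahead of the robot, y to its left, z up, the work surface at z = 0. Lengths are in mm, angles in rad, forces in N, time in s.
With the tool pointing down it reaches from about 350 to 975 mm from the base axis. Payload 7.1 kg.
Tool frame: the origin (TCP) lies midway between the tips of the shut fingers; the grasp point (between the pads) lies 19 mm behind it (ctrl.grip_depth is the distance from the TCP to the grasp point, in mm); z points along the fingers, y is the line along which they close (so a half turn about z gives the same grasp; the last joint's range is limited). The gripper opens to 88 mm and grips with 3 to 60 N. Pads are 20 mm wide; open, the fingers measure 115 mm over their backs; the gripper's body (75 mm by 178 mm) begins 61 mm behind the grasp point.
Start: joints at [-1.238, 0.423, 1.63, -0, 1.089, -0.019], TCP at [215.384, -586.698, 222.675] pointing down, gripper open.
Joint ranges: [-3, 3], [-0.9, 2.11], [0.09, 2.58], [-1.31, 4.45], [0.11, 2.69], [-2.54, 2.54]. Speed limits (rad/s): [2.39, 2.39, 3.01, 3.14, 3.14, 3.14].

INTERFACE

Orientations are given as a rotation vector (axis times angle).
In Python, from workcell import ctrl, cams gives the robot as it stands.
- The arm moves only by the tool move_arm, never from a script. Its argument "steps" is a list of rows, each a list of 3 entries, a list of its own where there are three numbers: the shift along the tool's x, y, z in units of 25 mm (1.0 is 25 mm), then the turn about the tool's z in units of 5 degrees (1.0 is 5 degrees), then the closure, from 0 (fully open) to 1 (shut). A call has 1 to 20 rows; each row shifts and turns the commanded pose from where the row before left it, along the tool's axes as they then stand; what a row does not reach is not made up. A row lasts 1/12 s, in which the tool goes at most 41.7 mm and 7.16 degrees, less where a joint would pass 70% of its speed; a pose out of reach is approached as far as the arm can. A call is refused whole if a number of a shift passes 1 or a number of a turn 1, either way. A call with a gripper value outside its range is refused whole. The fingers move at their own pace and stop on an object; the grip force is fixed at half the most. Time passes only in rows, so rows that do not move let the fingers close. It gives the time, the measured TCP pose, the force, the opening and the grip force at its end, in the units of the state.
- ctrl.get_obs(): the state, without advancing time (a new reading comes with each control period).
- cams.get_image(name): name is "side" or "top" or "wrist"; returns a dict with "image" (480x640x3 uint8, red, green, blue), "camera_matrix" (3x3 intrinsics, pixels), "k1" (the pictures are not rectified: a ray, as slopes to the right and down, at radius r is drawn at 1 + k1 r^2 times it, then the intrinsics apply), "xyz" and "rotation" of the camera in the world; the wrist camera has in their place "mount" (4x4, takes a point from camera to tool coordinates, whose origin is the TCP and whose axes are the flange's). Camera axes: x right, y down, z forward; pixel columns grow to the right and rows downward; lengths in mm; the calibration is good to about 2 mm. A picture is of the moment at which its call begins: read the wrist's pose just before it. There is no depth.
- ctrl.close_job(): hands the job in; it is judged then, once.
Trained networks look in the newest picture that a camera, given by its name, has taken for a name from the list of things; names that differ only in an ending like _2 or _b are one class to them, and where a whole thing is asked for, a point or a joint stands for the part that bears it (a point fixed in the world has none). Each returns a list of dicts, best first, with "p" (0 to 1); they miss things now and then, are a little off and sometimes report something else, mostly with a low value. They report only what shows in the picture. A call takes as long as a camera call. They do not tell look-alikes from the thing itself.
- cams.boxes_of(camera, thing): "rect" ([centre column, centre row, width, height] in pixels, round what is visible of it).
- cams.cut_out(camera, thing): "pixels" (480x640 bool, what is visible of it) and "rect" ([centre column, centre row, width, height] in pixels, round what is visible of it).
The state is a dict: "t": time; "qpos": joint angles; "qvel": joint speeds; "joint_torque": joint torques, N m; "ee_pos": TCP position; "orientation": TCP orientation; "ft_force": force on the tool from outside, world axes, zero at the start; "moment": the same for the moment, N m; "width": finger opening in mm; "grasp_force": force on a finger pad.
Only numpy, scipy, OpenCV 4.12 (cv2) and the standard library are available. Lean on these libraries where they do the work, as an engineer would, in place of code of your own. Each camera call takes 0.05 s, during which the arm holds its last target. There are 200 camera calls.

## Working session

There is one attempt and no reset: what is moved stays moved. The work goes in short steps, Python scripts to look and compute and a tool call to move; the robot and the scene stay as the last step left them, time stands still between calls to the robot, and variables do not carry over. Pictures are saved under pics/ and viewed, at most 10 in all, crops included, and the job is handed in when it is done.

Besides the shell and the picture viewer there is one more tool, called after ">>>" by a JSON object that holds its "name" and its "arguments", one argument or row to a line. move_arm: Moves the arm, as the interface text tells. Its arguments: {"type":"object","properties":{"steps":{"type":"array"}},"required":["steps"]}

```bash
mkdir -p pics; ls; python3 - <<'E'
from workcell import ctrl,cams
import cv2,numpy as np
o=ctrl.get_obs();print(o)
for c in("top","side"):
    d=cams.get_image(c);cv2.imwrite(f"pics/{c}0.png",d["image"][:,:,::-1])
    print(c,d["camera_matrix"].tolist(),d["k1"],d["xyz"],np.array(d["rotation"]).round(4).tolist())
    for t in("strip","push_stick","router_top","featherboard","featherboard_tips","stop_block","offcut","stick_notch","strip_tail","strip_nose","spanner","tape_measure"):
        print(t,[(np.round(b["rect"]).tolist(),round(b["p"],2)) for b in cams.boxes_of(c,t)])
E
```

```text
pics
{'t': 0.0, 'qpos': array([-1.23802097e+00,  4.23797074e-01,  1.63068668e+00,  1.55092148e-05,
        1.08857775e+00, -1.90154807e-02]), 'qvel': array([-1.51499444e-04, -7.89979303e-04, -7.20956754e-04, -2.08364438e-04,
       -1.35961218e-05,  1.17963644e-03]), 'joint_torque': array([ 7.04913364e-04, -5.44628692e+01, -2.73662835e+01,  6.43215654e-02,
        2.27638136e-02, -1.18014482e-04]), 'ee_pos': array([ 215.20264233, -586.19944052,  221.93031925]), 'orientation': array([-3.09169007e+00, -5.49481307e-01,  3.39013251e-04]), 'ft_force': array([0.89227444, 1.37753616, 0.04714675]), 'moment': array([ 0.00524548, -0.04725241,  0.06657427]), 'grasp_force': 0.0, 'width': 87.55907887262727}
top [[472.8908550736699, 0.0, 321.7286411289251], [0.0, 472.8908550736699, 241.25956309886016], [0.0, 0.0, 1.0]] -0.07579433884375812 [ 483.46167854   40.13148364 1040.60115619] [-2.1894, 2.1867, -0.1131]
strip [([369.0, 248.0, 73.0, 21.0], 0.91), ([330.0, 148.0, 18.0, 46.0], 0.89), ([420.0, 356.0, 41.0, 44.0], 0.62)]
push_stick [([505.0, 294.0, 11.0, 140.0], 0.64)]
router_top [([290.0, 260.0,
[... 1297 characters left out ...]
.0], 0.92)]
featherboard [([341.0, 270.0, 72.0, 23.0], 0.89)]
featherboard_tips [([339.0, 271.0, 68.0, 28.0], 0.75), ([347.0, 227.0, 39.0, 44.0], 0.18)]
stop_block [([234.0, 326.0, 66.0, 52.0], 0.97)]
offcut [([389.0, 244.0, 26.0, 25.0], 0.73), ([234.0, 395.0, 36.0, 43.0], 0.24)]
stick_notch [([441.0, 186.0, 100.0, 46.0], 0.94)]
strip_tail [([331.0, 173.0, 49.0, 28.0], 0.9), ([262.0, 221.0, 37.0, 24.0], 0.81), ([348.0, 228.0, 38.0, 44.0], 0.77), ([451.0, 245.0, 24.0, 32.0], 0.76)]
strip_nose [([331.0, 175.0, 55.0, 23.0], 0.96), ([452.0, 244.0, 24.0, 34.0], 0.94), ([348.0, 230.0, 40.0, 40.0], 0.92)]
spanner [([327.0, 336.0, 62.0, 46.0], 0.57)]
tape_measure [([237.0, 397.0, 32.0, 46.0], 0.74)]
```

View pics/top0.png

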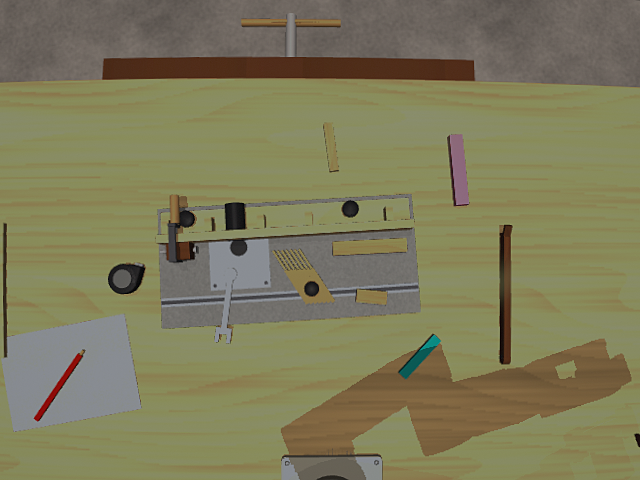

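View pics/side0.png

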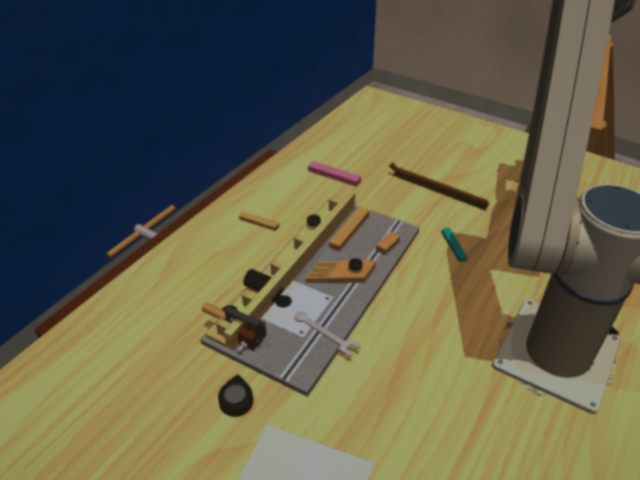

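The top view shows tan pieces at (369,248), on the router top, and (331,147), a smaller one behind the fence. There is a pink piece at (458,170) and a turquoise one at (420,356). The strip must be (369,248): natural wood, the larger tan piece, lying before the featherboard, 75 px ≈ 160 mm. The stick is at (505,295) and its foot seems to be at the upper end. I'll measure these and take one enlarged crop to confirm.

```bash
cat > h.py <<'E'
from workcell import ctrl,cams
import cv2,numpy as np
from scipy.spatial.transform import Rotation as R
def cam(d,obs=None):
    if "mount" in d:
        T=np.eye(4);T[:3,:3]=R.from_rotvec(obs["orientation"]).as_matrix();T[:3,3]=obs["ee_pos"]
        M=T@np.array(d["mount"]);return M[:3,:3],M[:3,3]
    r=np.array(d["rotation"]);return (R.from_rotvec(r).as_matrix() if r.shape==(3,) else r),np.array(d["xyz"])
def on_plane(d,px,z,obs=None):
    px=np.atleast_2d(np.asarray(px,float));K=np.array(d["camera_matrix"]);Rm,t=cam(d,obs)
    p=(px-K[:2,2])/[K[0,0],K[1,1]];u=p.copy()
    for _ in range(20):u=p/(1+d["k1"]*(u**2).sum(1,keepdims=True))
    v=np.c_[u,np.ones(len(u))]@Rm.T
    return t+v*((z-t[2])/v[:,2:3])
def proj(d,P,obs=None):
    K=np.array(d["camera_matrix"]);Rm,t=cam(d,obs);c=(np.atleast_2d(P)-t)@Rm;u=c[:,:2]/c[:,2:]
    return u*(1+d["k1"]*(u**2).sum(1,keepdims=True))*[K[0,0],K[1,1]]+K[:2,2]
def rect_world(d,mask,z,obs=None):
    c,_=cv2.findContours(mask.astype(np.uint8),cv2.RETR_EXTERNAL,cv2.CHAIN_APPROX_NONE)
    c=max(c,key=cv2.contourArea)[:,0,:]
    w=on_plane(d,c,z,obs)[:,:2].astype(np.float32)
    (x,y),(a,b),th=cv2.minAreaRect(w)
    if a<b:a,b,th=b,a,th+90
    return (round(x,1),round(y,1)),round(a,1),round(b,1),round((th+90)%180-90,2)
E
python3 - <<'E'
from h import *
for c in("top",):
    d=cams.get_image(c)
    for t,z in(("strip",38),("push_stick",26),("stop_block",58),("featherboard",36),("router_top",18),("offcut",38)):
        for b in cams.cut_out(c,t): print(t,round(b["p"],2),np.round(b["rect"]),rect_world(d,b["pixels"],z))
    im=d["image"][:,:,::-1]
    print("router corners",on_plane(d,[(158,209),(411,194.5),(420,311),(162.5,327.5)],18)[:,:2].round(1).tolist())
    cr=cv2.resize(im[185:345,150:430],None,fx=2.8,fy=2.8,interpolation=cv2.INTER_CUBIC)
    s2=cv2.resize(im[215:375,480:530],None,fx=2.8,fy=2.8,interpolation=cv2.INTER_CUBIC)
    cv2.imwrite("pics/crop1.png",np.hstack([cr[:,:655],s2]))
E
```

```text
strip 0.91 [330. 148.  13.  48.] ((774.2, 2.5), 107.5, 21.2, 7.78)
strip 0.85 [421. 356.  44.  42.] ((324.9, -185.3), 107.8, 24.9, -43.62)
strip 0.61 [456. 172.  22.  71.] ((725.7, -276.6), 158.7, 35.6, 3.63)
strip 0.6 [369. 250.  73.  24.] ((555.4, -81.2), 160.9, 32.7, -87.01)
push_stick 0.59 [506. 295.   8. 135.] ((455.5, -378.4), 300.5, 27.2, -2.04)
stop_block 0.55 [181. 228.  40.  68.] ((589.8, 312.6), 140.5, 77.2, -8.85)
featherboard 0.36 [370. 247.  74.  18.] ((556.5, -82.1), 163.1, 33.1, -86.2)
router_top 0.94 [289. 259. 262. 138.] ((528.6, 92.1), 561.0, 263.1, -86.68)
router_top 0.57 [370. 246.  76.  22.] ((557.9, -83.2), 163.0, 33.1, -87.75)
offcut 0.83 [373. 296.  30.  18.] ((449.8, -83.7), 66.4, 27.9, 84.97)
router corners [[639.3, 378.5], [673.0, -176.8], [418.2, -192.7], [382.6, 361.9]]
```

View pics/crop1.png

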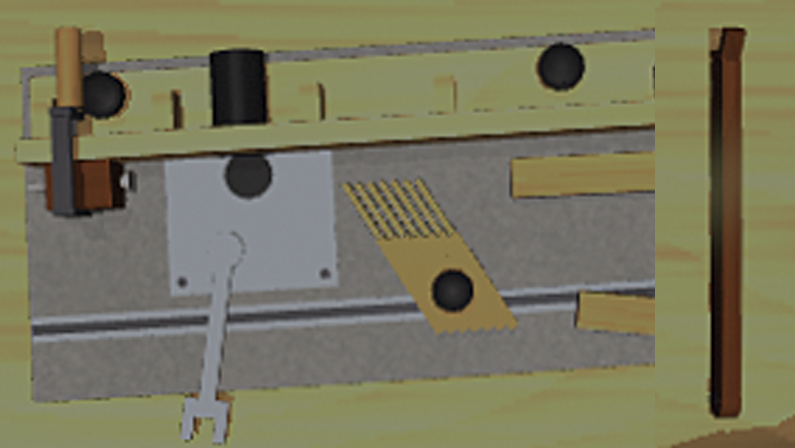

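The crop confirms the strip: plain wood, the long piece before the featherboard, with the short offcut below it. It also shows the foot at the far (+x) end of the stick, and the stop screw's head at about px (196,250). Next I go above the stick.

>>> {"name": "move_arm", "arguments": {
  "steps": [
    [[0, 0, 0], 1, 0],
    [[0, 0, 0], 1, 0],
    [[0, 0, 0], 1, 0],
    [[0, 0, 0], 1, 0],
    [[1, -0.9, 0], 0, 0],
    [[1, -0.9, 0], 0, 0],
    [[1, -0.9, 0], 0, 0],
    [[1, -0.9, 0], 0, 0],
    [[1, -0.9, 0], 0, 0],
    [[1, -0.9, 0], 0, 0],
    [[1, -0.9, 0], 0, 0],
    [[1, -0.9, 0], 0, 0],
    [[1, -0.9, 0], 0, 0],
    [[0, 0, 0], 0, 0],
    [[0, 0, 0], 0, 0]
  ]
}}

```text
t: 2.9
ee_pos: [440.9, -382.5, 222.7]
orientation: [3.141, 0.009, -0.0]
ft_force: [0.1, -0.6, 0.1]
width: 87.5
grasp_force: 0.0
```

```bash
python3 - <<'E'
from h import *
o=ctrl.get_obs();d=cams.get_image("wrist")
print(o["t"],o["ee_pos"],o["orientation"],o["ft_force"],np.array(d["mount"]).round(3).tolist())
for b in cams.cut_out("wrist","push_stick"): print(round(b["p"],2),np.round(b["rect"]),rect_world(d,b["pixels"],26,o))
cv2.imwrite("pics/w1.png",d["image"][:,:,::-1])
E
```

```text
2.9 [ 440.90868449 -382.51243132  222.71672376] [ 3.14140176e+00  9.41029214e-03 -1.47893797e-05] [ 0.05431465 -0.57887293  0.08345953] [[0.0, -0.963, -0.268, 74.085], [1.0, 0.0, 0.0, -0.222], [-0.0, -0.268, 0.963, -161.788], [0.0, 0.0, 0.0, 1.0]]
0.67 [325. 174.  26. 323.] ((459.6, -383.5), 300.4, 18.1, -1.52)
0.25 [41. 71. 74. 45.] ((562.9, -130.9), 68.7, 32.9, -86.64)
```

View pics/w1.png

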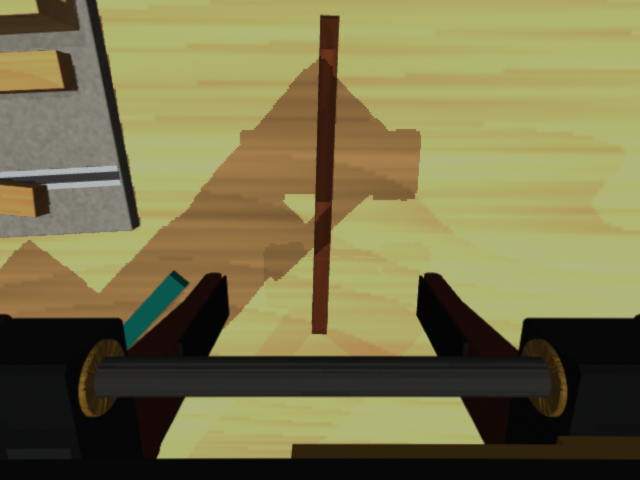

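The stick lies vertical in the wrist view, tail at (319,333), foot at (329,15). I grip it about 70 mm behind its origin.

>>> {"name": "move_arm", "arguments": {
  "steps": [
    [[-0.75, 0, 1], 0.4, 0],
    [[-0.75, 0, 1], 0, 0],
    [[0, 0, 1], 0, 0],
    [[0, 0, 1], 0, 0],
    [[0, 0, 1], 0, 0],
    [[0, 0, 1], 0, 0],
    [[0, 0, 1], 0, 0],
    [[0, 0, 1], 0, 0],
    [[0, 0, 0.5], 0, 0],
    [[0, 0, 0.25], 0, 0],
    [[0, 0, 0], 0, 0],
    [[0, 0, 0], 0, 0.5],
    [[0, 0, 0], 0, 1],
    [[0, 0, 0], 0, 1],
    [[0, 0, 0], 0, 1],
    [[0, 0, 0], 0, 1],
    [[0, 0, 0], 0, 1],
    [[0, 0, 0], 0, 1],
    [[0, 0, 0], 0, 1],
    [[0, 0, 0], 0, 1]
  ]
}}

```text
t: 4.67
ee_pos: [402.4, -383.0, 3.9]
orientation: [-3.141, 0.051, -0.0]
ft_force: [-0.6, 0.1, -0.6]
width: 31.0
grasp_force: 0.0
```

>>> {"name": "move_arm", "arguments": {
  "steps": [
    [[0, 0, 0], 0, 1],
    [[0, 0, 0], 0, 1],
    [[0, 0, 0], 0, 1],
    [[0, 0, 0], 0, 1],
    [[0, 0, 0], 0, 1]
  ]
}}

```text
t: 5.08
ee_pos: [402.3, -383.0, 3.9]
orientation: [-3.141, 0.05, 0.0]
ft_force: [0.4, 0.6, -1.0]
width: 15.8
grasp_force: 30.0
```

>>> {"name": "move_arm", "arguments": {
  "steps": [
    [[0, 0, -0.5], 0, 1],
    [[0, 0, -1], 0, 1],
    [[0, 0, -1], 0, 1],
    [[0, 0, -1], 0, 1],
    [[0, 0, -1], -1, 1],
    [[0, 0, -0.2], -1, 1],
    [[0, 0, 0], -1, 1],
    [[0, 0, 0], -1, 1],
    [[0, 0, 0], -1, 1],
    [[0, 0, 0], -1, 1],
    [[0, 0, 0], -1, 1],
    [[0, 0, 0], -1, 1],
    [[0, 0, 0], -1, 1],
    [[0, 0, 0], -1, 1],
    [[0, 0, 0], -1, 1],
    [[0, 0, 0], -1, 1],
    [[0, 0, 0], -1, 1],
    [[0, 0, 0], -1, 1],
    [[0, 0, 0], -1, 1],
    [[0, 0, 0], -1, 1]
  ]
}}

```text
t: 6.75
ee_pos: [402.3, -383.0, 122.3]
orientation: [2.434, 1.985, -0.0]
ft_force: [-0.5, 0.8, -0.3]
width: 15.8
grasp_force: 30.0
```

>>> {"name": "move_arm", "arguments": {
  "steps": [
    [[0, 0, 0], -1, 1],
    [[0, 0, 0], -1, 1],
    [[0, 0, 0], -1, 1],
    [[0.5, 0.5, 0], 0, 1],
    [[1, 1, 0], 0, 1],
    [[1, 1, 0], 0, 1],
    [[1, 1, 0], 0, 1],
    [[1, 1, 0], 0, 1],
    [[0.5, 0.5, 0], 0, 1],
    [[0, 0, 0], 0, 1],
    [[0, 0, 0], 0, 1]
  ]
}}

```text
t: 7.67
ee_pos: [520.6, -250.6, 122.0]
orientation: [2.157, 2.284, -0.0]
ft_force: [-0.1, -0.3, -1.5]
width: 16.1
grasp_force: 30.0
```

```bash
python3 - <<'E'
from h import *
o=ctrl.get_obs();d=cams.get_image("wrist")
print(o["t"],o["ee_pos"],o["orientation"],o["ft_force"],o["qpos"],o["width"])
for t,z in(("strip",38),("push_stick",140)):
  for b in cams.cut_out("wrist",t): print(t,round(b["p"],2),np.round(b["rect"]),rect_world(d,b["pixels"],z,o))
cv2.imwrite("pics/w2.png",d["image"][:,:,::-1])
E
```

```text
7.6667 [ 520.63728591 -250.6373896   122.04733303] [ 2.15652357e+00  2.28396073e+00 -1.47171742e-04] [-0.13210212 -0.29525921 -1.47210405] [-4.69147690e-01  4.88274820e-01  1.80254130e+00 -2.71753103e-04
  8.50416389e-01 -5.26350574e-01] 16.087822620834547
strip 0.93 [403.  55.  57. 109.] ((560.9, -132.6), 59.5, 32.1, -86.78)
strip 0.82 [560. 292. 158.  49.] ((691.6, -275.6), 111.3, 35.4, 3.92)
strip 0.74 [ 61. 138. 123. 132.] ((348.3, -194.3), 90.3, 25.4, -44.1)
push_stick 0.6 [322. 221.  45. 442.] ((518.6, -202.6), 135.1, 16.4, -86.56)
```

View pics/w2.png

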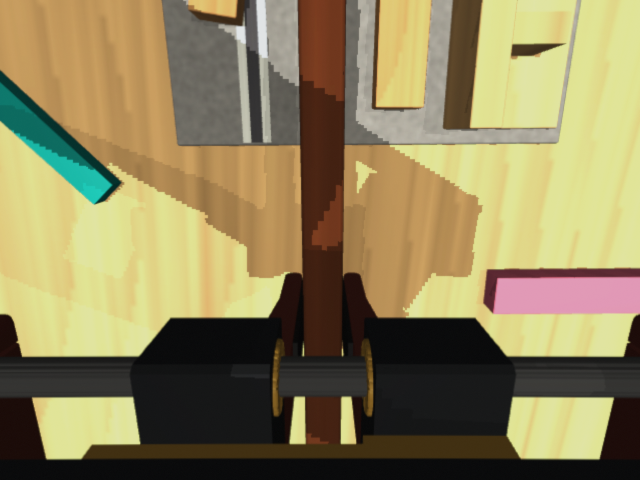

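```bash
python3 - <<'E'
from h import *
o=ctrl.get_obs();d=cams.get_image("wrist")
f=lambda px,z:on_plane(d,px,z,o)[:,:2].round(1).tolist()
print("board end L,R",f([(177,145),(557,142)],18))
print("fence face base end, along",f([(446,128),(452,20)],18), "top edge",f([(472,128),(482,10)],68))
print("strip tail top corners z38",f([(376,107),(424,107)],38),"bot",f([(374,109)],18),"side top edge",f([(378,10),(428,10)],38))
s=cams.get_image("side")
cv2.imwrite("pics/s2.png",cv2.resize(s["image"][130:330,200:500,::-1],None,fx=2.6,fy=2.6,interpolation=cv2.INTER_CUBIC))
t=cams.get_image("top")
for b in cams.cut_out("top","push_stick"): print("top stick",round(b["p"],2),np.round(b["rect"]),rect_world(t,b["pixels"],144))
# predicted level stick nose/top points
tcp=o["ee_pos"];h=np.deg2rad(93.29);e=np.array([np.cos(h),np.sin(h),0])
zu=tcp[2]-3.9
for n,x,z in(("nose top",209,35),("shaft front",183,26),("tail",-98,26)):
  P=tcp+e*x;P[2]=zu+z;print(n,P.round(1),"side",proj(s,P).round(1),"top",proj(t,P).round(1))
E
```

```text
board end L,R [[418.1, -193.3], [675.2, -177.5]]
fence face base end, along [[599.1, -172.3], [593.5, -107.8]] top edge [[597.6, -172.8], [593.4, -115.9]]
strip tail top corners z38 [[548.3, -162.8], [577.6, -161.3]] bot [[549.7, -162.8]] side top edge [[544.5, -110.3], [573.2, -108.8]]
top stick 0.87 [410. 264. 100.   9.] ((510.7, -147.5), 199.1, 19.1, -86.07)
nose top [507.4 -43.4 152.8] side [[361.7 202. ]] top [[356.9 268. ]]
shaft front [508.9 -69.4 143.8] side [[366.6 199.2]] top [[370.  267.4]]
tail [ 525.1 -349.9  143.8] side [[413.6 143.5]] top [[513.8 258.9]]
```

View pics/s2.png

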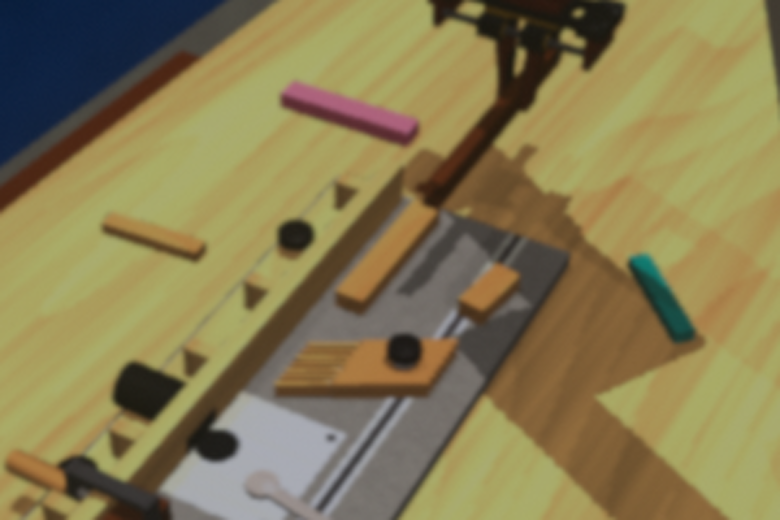

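The side crop shows the stick's nose at (430,200), clear of the strip and close to level, perhaps drooping slightly. I'll lower it beside the strip on the robot's side, feeling for the board.

>>> {"name": "move_arm", "arguments": {
  "steps": [
    [[0.8, 0, 0.6], 0, 1],
    [[0, 0, 1], 0, 1],
    [[0, 0, 1], 0, 1],
    [[0, 0, 0.6], 0, 1],
    [[0, 0, 0.2], 0, 1],
    [[0, 0, 0], 0, 1],
    [[0, 0, 0], 0, 1],
    [[0, 0, 0], 0, 1]
  ]
}}

```text
t: 8.68
ee_pos: [519.9, -231.9, 37.5]
orientation: [2.159, 2.28, 0.001]
ft_force: [-0.1, -0.4, -0.7]
width: 15.7
grasp_force: 30.0
```

>>> {"name": "move_arm", "arguments": {
  "steps": [
    [[0, 0, 0.1], 0, 1],
    [[0, 0, 0.1], 0, 1],
    [[0, 0, 0], 0, 1],
    [[0, 0, 0], 0, 1]
  ]
}}

```text
t: 9.02
ee_pos: [519.2, -231.4, 31.6]
orientation: [2.159, 2.282, 0.0]
ft_force: [0.7, -0.5, -0.4]
width: 15.6
grasp_force: 30.0
```

>>> {"name": "move_arm", "arguments": {
  "steps": [
    [[0, 0, 0.1], 0, 1],
    [[0, 0, 0.06], 0, 1],
    [[0, 0, 0], 0, 1],
    [[0, 0, 0], 0, 1]
  ]
}}

```text
t: 9.35
ee_pos: [519.1, -231.3, 27.3]
orientation: [-2.159, -2.282, 0.0]
ft_force: [0.3, -0.4, -0.9]
width: 15.7
grasp_force: 30.0
```

>>> {"name": "move_arm", "arguments": {
  "steps": [
    [[0, 0, 0.06], 0, 1],
    [[0, 0, 0.06], 0, 1],
    [[0, 0, 0], 0, 1],
    [[0, 0, 0], 0, 1]
  ]
}}

```text
t: 9.68
ee_pos: [519.1, -231.3, 24.3]
orientation: [-2.159, -2.282, 0.0]
ft_force: [-0.2, -0.0, -0.1]
width: 15.5
grasp_force: 30.0
```

```bash
python3 - <<'E'
from h import *
o=ctrl.get_obs();print(o["ee_pos"],o["ft_force"],o["moment"])
t=cams.get_image("top")
for n in("strip","push_stick"):
 for b in cams.cut_out("top",n): print(n,round(b["p"],2),np.round(b["rect"]),rect_world(t,b["pixels"],42))
d=cams.get_image("wrist")
a=cv2.resize(t["image"][205:325,255:455,::-1],None,fx=3.2,fy=3.2,interpolation=cv2.INTER_CUBIC)
b=cv2.resize(d["image"][:280,150:600,::-1],None,fx=.6,fy=.6)
a=np.vstack([a,np.zeros((b.shape[0],a.shape[1],3),np.uint8)]);a[384:,:b.shape[1]]=b
cv2.imwrite("pics/c3.png",a)
E
```

```text
[ 519.09963865 -231.29868857   24.29034874] [-0.19889988 -0.04045496 -0.09273144] [-0.07582555 -0.10447122  0.02204485]
strip 0.82 [331. 147.  15.  49.] ((773.1, 1.9), 110.1, 21.2, 7.5)
strip 0.7 [421. 358.  42.  44.] ((324.2, -184.6), 111.7, 24.4, -43.76)
strip 0.69 [368. 250.  72.  22.] ((555.9, -79.3), 157.2, 30.6, -87.27)
strip 0.66 [456. 173.  20.  75.] ((724.1, -275.4), 155.6, 36.6, 2.16)
push_stick 0.57 [391. 265.  90.   9.] ((511.1, -125.8), 195.0, 16.5, -86.56)
```

View pics/c3.png

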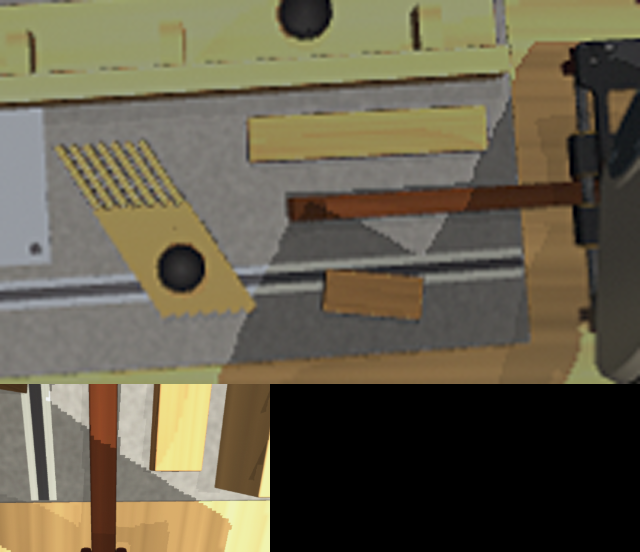

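The stick's nose is at crop (288,208), parallel to the strip with a gap of about 24 mm, and clear of the featherboard and offcut. Next I push sideways gently to square the strip.

>>> {"name": "move_arm", "arguments": {
  "steps": [
    [[0, 0.25, 0], 0, 1],
    [[0, 0.25, 0], 0, 1],
    [[0, 0.2, 0], 0, 1],
    [[0, 0.1, 0], 0, 1],
    [[0, 0.08, 0], 0, 1],
    [[0, 0.08, 0], 0, 1],
    [[0, 0.08, 0], 0, 1],
    [[0, 0.08, 0], 0, 1],
    [[0, 0.08, 0], 0, 1],
    [[0, 0.08, 0], 0, 1],
    [[0, 0.08, 0], 0, 1],
    [[0, 0.08, 0], 0, 1],
    [[0, 0.08, 0], 0, 1],
    [[0, 0, 0], 0, 1]
  ]
}}

```text
t: 11.05
ee_pos: [557.6, -229.3, 24.5]
orientation: [2.159, 2.281, 0.0]
ft_force: [0.3, 0.3, -1.7]
width: 15.5
grasp_force: 30.0
```

>>> {"name": "move_arm", "arguments": {
  "steps": [
    [[0, 0.08, 0], 0, 1],
    [[0, 0, 0], 0, 1]
  ]
}}

```text
t: 11.22
ee_pos: [559.4, -229.2, 24.5]
orientation: [2.159, 2.282, 0.0]
ft_force: [-0.9, -0.1, -0.9]
width: 15.8
grasp_force: 30.0
```

>>> {"name": "move_arm", "arguments": {
  "steps": [
    [[0, 0.08, 0], 0, 1],
    [[0, 0, 0], 0, 1]
  ]
}}

```text
t: 11.38
ee_pos: [561.4, -229.1, 24.5]
orientation: [2.159, 2.282, 0.0]
ft_force: [-0.8, -0.4, -1.3]
width: 16.0
grasp_force: 30.0
```

>>> {"name": "move_arm", "arguments": {
  "steps": [
    [[0, 0.05, 0], 0, 1],
    [[0, 0, 0], 0, 1]
  ]
}}

```text
t: 11.55
ee_pos: [562.2, -229.0, 24.4]
orientation: [-2.158, -2.282, 0.001]
ft_force: [-1.1, 0.2, 0.2]
width: 15.8
grasp_force: 30.0
```

>>> {"name": "move_arm", "arguments": {
  "steps": [
    [[0, 0.05, 0], 0, 1],
    [[0, 0, 0], 0, 1]
  ]
}}

```text
t: 11.72
ee_pos: [562.5, -228.9, 24.2]
orientation: [-2.157, -2.281, 0.002]
ft_force: [-5.1, -2.5, 1.8]
width: 16.1
grasp_force: 30.0
```

```bash
python3 - <<'E'
from h import *
o=ctrl.get_obs();print(o["ee_pos"],o["ft_force"],o["moment"])
t=cams.get_image("top");d=cams.get_image("wrist")
a=cv2.resize(t["image"][205:325,255:455,::-1],None,fx=3.2,fy=3.2,interpolation=cv2.INTER_CUBIC)[:250]
b=cv2.resize(d["image"][:200,200:600,::-1],None,fx=1.6,fy=1.6)
cv2.imwrite("pics/c4.png",np.vstack([a,b]))
E
```

```text
[ 562.48670736 -228.91048069   24.15263234] [-5.08246009 -2.54006198  1.80920321] [-0.32798669  0.69170215  0.34547861]
```

View pics/c4.png

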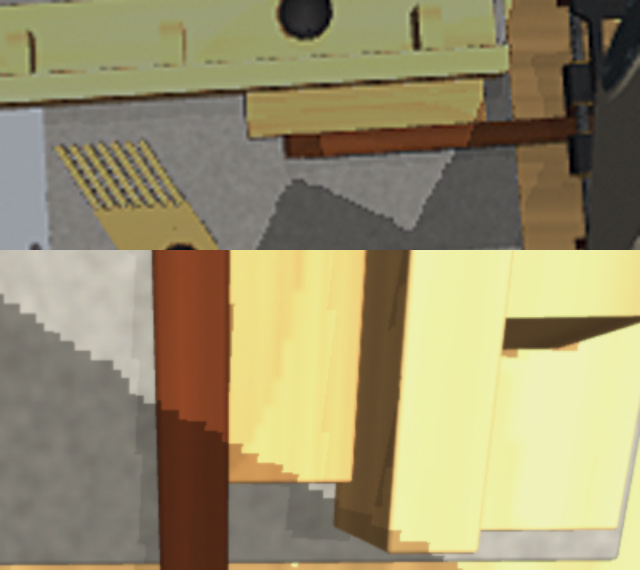

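The wrist view shows the stick flush along the strip and the strip flat against the fence, with a 5 N reaction. Now I back off, go behind the tail, and yaw the stick slightly so the finger clears the fence.

>>> {"name": "move_arm", "arguments": {
  "steps": [
    [[0, -0.08, 0], 0, 1],
    [[0, -0.4, 0], 0, 1],
    [[-0.5, 0, 0], 0, 1],
    [[-0.96, 0, 0], 0, 1],
    [[-1, 0, 0], 0, 1],
    [[-1, 0, 0], 0, 1],
    [[-1, 0, 0], 0, 1],
    [[-0.8, 0, 0], 0, 1],
    [[-0.5, 0, 0], 0, 1],
    [[0, 0.35, 0], 0, 1],
    [[0, 0.35, 0], 0, 1],
    [[0, 0.35, 0], 0.33, 1],
    [[0, 0, 0], 0.33, 1],
    [[0, 0, 0], 0, 1],
    [[0, 0, 0], 0, 1]
  ]
}}

```text
t: 13.07
ee_pos: [586.3, -370.5, 24.2]
orientation: [-2.221, -2.221, -0.0]
ft_force: [-0.8, -0.2, -1.1]
width: 15.7
grasp_force: 30.0
```

```bash
python3 - <<'E'
from h import *
o=ctrl.get_obs();print(o["ee_pos"],o["orientation"],o["ft_force"],o["moment"])
v=o["orientation"];print("heading",np.degrees(2*np.arctan2(v[1],v[0])))
t=cams.get_image("top");d=cams.get_image("wrist")
print("screw head L/R z29",on_plane(t,[(195.5,249.5),(198.5,249.5)],29)[:,:2].round(1).tolist())
print("tips z36",on_plane(t,[(272.5,250.4),(300.4,249.3)],36)[:,:2].round(1).tolist())
for b in cams.cut_out("top","strip"): print(np.round(b["rect"]),rect_world(t,b["pixels"],38))
a=cv2.resize(t["image"][205:325,255:455,::-1],None,fx=3.2,fy=3.2,interpolation=cv2.INTER_CUBIC)[:200]
s=cv2.resize(t["image"][200:280,150:310,::-1],None,fx=4,fy=4,interpolation=cv2.INTER_CUBIC)[:210]
b=cv2.resize(d["image"][:170,200:600,::-1],None,fx=1,fy=1)
b=np.hstack([b,np.zeros((170,240,3),np.uint8)])
cv2.imwrite("pics/c5.png",np.vstack([a,s,b]))
E
```

```text
[ 586.29641856 -370.50482158   24.23969758] [-2.22116659e+00 -2.22082784e+00 -6.27958024e-05] [-0.76221146 -0.15963007 -1.07557606] [-0.05630771 -0.12414515 -0.02210639]
heading -270.0087389846461
screw head L/R z29 [[549.9, 290.9], [549.9, 284.4]]
tips z36 [[547.9, 125.0], [550.4, 65.7]]
[369. 241.  76.  23.] ((573.3, -80.0), 160.7, 31.1, -86.33)
[421. 356.  41.  45.] ((324.2, -184.9), 112.7, 29.3, -41.18)
[456. 172.  28.  72.] ((725.8, -275.9), 158.6, 38.0, 2.88)
[328. 146.  11.  49.] ((774.5, 1.8), 110.5, 21.5, 7.08)
```

View pics/c5.png

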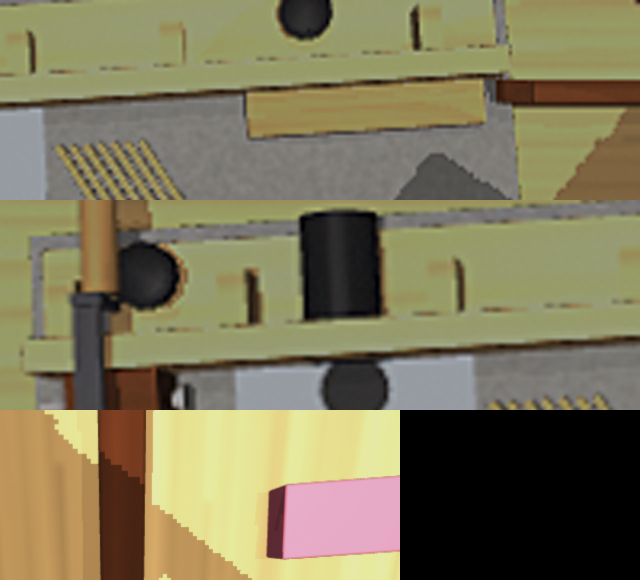

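The strip now lies square on the fence: centre (573,-80), nose at y≈0. The tips span y≈66–125 and the screw head is at y≈284, so there are about 284 mm to feed. Feeding now.

>>> {"name": "move_arm", "arguments": {
  "steps": [
    [[0, -0.12, 0], 0, 1],
    [[0.2, -0.012, 0], 0, 1],
    [[0.2, -0.012, 0], 0, 1],
    [[0.2, -0.012, 0], 0, 1],
    [[0.12, -0.007, 0], 0, 1],
    [[0.08, -0.005, 0], 0, 1],
    [[0.08, -0.005, 0], 0, 1],
    [[0.08, -0.005, 0], 0, 1],
    [[0.08, -0.005, 0], 0, 1],
    [[0.2, -0.012, 0], 0, 1],
    [[0.2, -0.012, 0], 0, 1],
    [[0.2, -0.012, 0], 0, 1],
    [[0.2, -0.012, 0], 0, 1],
    [[0.2, -0.012, 0], 0, 1],
    [[0.2, -0.012, 0], 0, 1],
    [[0.2, -0.012, 0], 0, 1]
  ]
}}

```text
t: 14.55
ee_pos: [579.2, -310.3, 24.4]
orientation: [-2.224, -2.219, 0.0]
ft_force: [0.4, -0.3, -0.5]
width: 15.3
grasp_force: 30.0
```

```bash
python3 - <<'E'
from h import *
o=ctrl.get_obs();print(o["ee_pos"],o["ft_force"],o["moment"])
t=cams.get_image("top")
for b in cams.cut_out("top","strip"): print(np.round(b["rect"]),rect_world(t,b["pixels"],38))
cv2.imwrite("pics/c6.png",cv2.resize(t["image"][205:325,255:455,::-1],None,fx=3.2,fy=3.2,interpolation=cv2.INTER_CUBIC)[:250])
E
```

```text
[ 579.18637277 -310.30496598   24.4180985 ] [ 0.37817155 -0.30121158 -0.47432973] [-0.19159432 -0.04306365 -0.01611603]
[331. 148.  12.  48.] ((774.2, 1.8), 111.0, 20.9, 7.16)
[350. 242.  74.  22.] ((571.5, -40.8), 160.1, 33.1, -86.63)
[374. 295.  34.  21.] ((449.5, -83.7), 66.3, 31.1, 82.58)
[420. 359.  43.  46.] ((324.4, -185.5), 110.7, 24.4, -42.65)
[455. 173.  24.  71.] ((724.9, -276.9), 160.8, 37.1, 3.13)
```

View pics/c6.png

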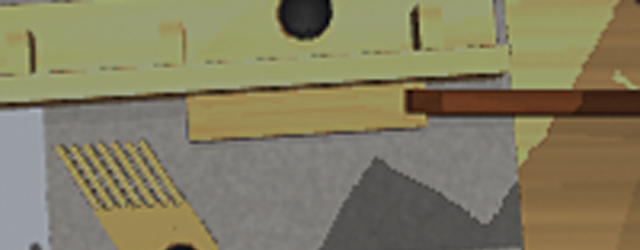

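The strip is flush to the fence, with the stick's foot on its tail (crop (405–425,100)). Continuing into the featherboard.

>>> {"name": "move_arm", "arguments": {
  "steps": [
    [[0.2, -0.012, 0], 0, 1],
    [[0.2, -0.012, 0], 0, 1],
    [[0.2, -0.012, 0], 0, 1],
    [[0.2, -0.012, 0], 0, 1],
    [[0.2, -0.012, 0], 0, 1],
    [[0.2, -0.012, 0], 0, 1],
    [[0.2, -0.012, 0], 0, 1],
    [[0.2, -0.012, 0], 0, 1],
    [[0.2, -0.012, 0], 0, 1],
    [[0.2, -0.012, 0], 0, 1],
    [[0.2, -0.012, 0], 0, 1],
    [[0.2, -0.012, 0], 0, 1]
  ]
}}

```text
t: 15.65
ee_pos: [575.8, -250.6, 24.5]
orientation: [2.224, 2.219, -0.0]
ft_force: [-0.5, -1.7, -0.4]
width: 15.7
grasp_force: 30.0
```

>>> {"name": "move_arm", "arguments": {
  "steps": [
    [[0.2, -0.012, 0], 0, 1],
    [[0.2, -0.012, 0], 0, 1],
    [[0.2, -0.012, 0], 0, 1],
    [[0.2, -0.012, 0], 0, 1],
    [[0.2, -0.012, 0], 0, 1],
    [[0.2, -0.012, 0], 0, 1],
    [[0.2, -0.012, 0], 0, 1],
    [[0.2, -0.012, 0], 0, 1]
  ]
}}

```text
t: 16.32
ee_pos: [573.5, -210.5, 24.4]
orientation: [2.224, 2.219, -0.0]
ft_force: [-0.7, -5.2, -0.2]
width: 15.7
grasp_force: 30.0
```

```bash
python3 - <<'E'
from h import *
o=ctrl.get_obs();print(o["ee_pos"],o["ft_force"],o["moment"])
t=cams.get_image("top")
for b in cams.cut_out("top","strip")[:5]: print(np.round(b["rect"]),rect_world(t,b["pixels"],38))
E
```

```text
[ 573.4742447  -210.54401222   24.44348671] [-0.72869759 -5.24411516 -0.22126897] [-0.81068965  0.03848109  0.17441433]
[304. 245.  75.  22.] ((565.2, 57.6), 159.8, 32.8, -86.31)
[301. 278.  67.  51.] ((492.9, 62.6), 158.8, 55.3, 35.63)
[454. 161.  23.  56.] ((746.6, -274.8), 117.4, 38.2, 3.64)
[422. 351.  28.  29.] ((336.4, -196.3), 73.6, 23.3, -41.98)
[330. 146.  15.  50.] ((775.1, 1.8), 113.2, 23.8, 6.61)
```

>>> {"name": "move_arm", "arguments": {
  "steps": [
    [[0.2, -0.012, 0], 0, 1],
    [[0.2, -0.012, 0], 0, 1],
    [[0.2, -0.012, 0], 0, 1],
    [[0.2, -0.012, 0], 0, 1],
    [[0.2, -0.012, 0], 0, 1],
    [[0.2, -0.012, 0], 0, 1],
    [[0.2, -0.012, 0], 0, 1],
    [[0.2, -0.012, 0], 0, 1],
    [[0.2, -0.012, 0], 0, 1],
    [[0.2, -0.012, 0], 0, 1]
  ]
}}

```text
t: 17.25
ee_pos: [570.5, -160.3, 24.4]
orientation: [-2.224, -2.219, 0.0]
ft_force: [-0.8, -4.3, -0.2]
width: 15.9
grasp_force: 30.0
```

>>> {"name": "move_arm", "arguments": {
  "steps": [
    [[0.2, -0.012, 0], 0, 1],
    [[0.2, -0.012, 0], 0, 1],
    [[0.2, -0.012, 0], 0, 1],
    [[0.2, -0.012, 0], 0, 1],
    [[0.2, -0.012, 0], 0, 1],
    [[0.2, -0.012, 0], 0, 1],
    [[0.2, -0.012, 0], 0, 1],
    [[0.2, -0.012, 0], 0, 1],
    [[0.2, -0.012, 0], 0, 1],
    [[0.2, -0.012, 0], 0, 1]
  ]
}}

```text
t: 18.08
ee_pos: [567.6, -110.3, 24.4]
orientation: [-2.224, -2.219, 0.0]
ft_force: [-1.5, -5.4, -0.1]
width: 15.5
grasp_force: 30.0
```

```bash
python3 - <<'E'
from h import *
o=ctrl.get_obs();print(o["ee_pos"],o["ft_force"],o["moment"])
t=cams.get_image("top")
for b in cams.cut_out("top","strip")[:5]: print(np.round(b["rect"]),rect_world(t,b["pixels"],38))
cv2.imwrite("pics/c7.png",cv2.resize(t["image"][205:295,150:410,::-1],None,fx=3,fy=3,interpolation=cv2.INTER_CUBIC))
E
```

```text
[ 567.58661947 -110.30572181   24.4035922 ] [-1.48046872 -5.3809286  -0.13851614] [-0.81780183  0.16029382  0.27329064]
[256. 246.  72.  23.] ((556.9, 159.3), 155.0, 32.7, -86.05)
[456. 170.  20.  71.] ((725.8, -277.4), 158.9, 37.4, 3.54)
[330. 146.  16.  48.] ((774.2, 1.8), 111.0, 21.1, 7.1)
```

View pics/c7.png

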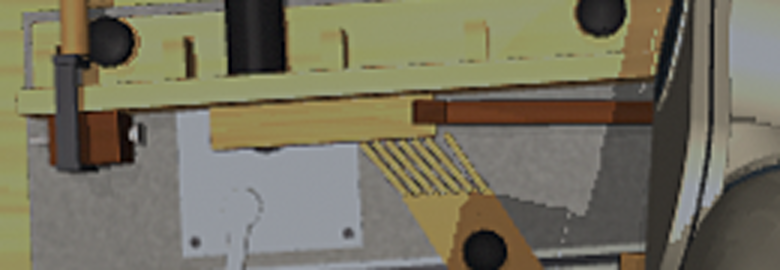

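Strip nose at crop x≈210, screw face at ≈145, so about 45 mm remain. One upstream finger is already released and the strip is straight on the fence.

>>> {"name": "move_arm", "arguments": {
  "steps": [
    [[0.2, -0.012, 0], 0, 1],
    [[0.2, -0.012, 0], 0, 1],
    [[0.2, -0.012, 0], 0, 1],
    [[0.2, -0.012, 0], 0, 1],
    [[0.2, -0.012, 0], 0, 1],
    [[0.2, -0.012, 0], 0, 1],
    [[0.08, -0.005, 0], 0, 1],
    [[0.04, -0.002, 0], 0, 1],
    [[0.04, -0.002, 0], 0, 1],
    [[0, 0, 0], 0, 1]
  ]
}}

```text
t: 19.02
ee_pos: [565.8, -76.6, 24.4]
orientation: [-2.224, -2.219, -0.0]
ft_force: [-0.0, -0.6, -0.9]
width: 15.7
grasp_force: 30.0
```

>>> {"name": "move_arm", "arguments": {
  "steps": [
    [[0.04, -0.002, 0], 0, 1],
    [[0.04, -0.002, 0], 0, 1],
    [[0.04, -0.002, 0], 0, 1],
    [[0.04, -0.002, 0], 0, 1],
    [[0, 0, 0], 0, 1]
  ]
}}

```text
t: 19.43
ee_pos: [565.6, -72.7, 24.4]
orientation: [-2.224, -2.219, 0.0]
ft_force: [-0.6, -1.7, -0.6]
width: 15.6
grasp_force: 30.0
```

>>> {"name": "move_arm", "arguments": {
  "steps": [
    [[0.04, -0.002, 0], 0, 1],
    [[0.04, -0.002, 0], 0, 1],
    [[0.04, -0.002, 0], 0, 1],
    [[0, 0, 0], 0, 1]
  ]
}}

```text
t: 19.77
ee_pos: [565.4, -69.7, 24.4]
orientation: [-2.224, -2.219, 0.0]
ft_force: [-0.5, -2.1, -0.9]
width: 15.8
grasp_force: 30.0
```

>>> {"name": "move_arm", "arguments": {
  "steps": [
    [[0.04, -0.002, 0], 0, 1],
    [[0.04, -0.002, 0], 0, 1],
    [[0, 0, 0], 0, 1]
  ]
}}

```text
t: 20.02
ee_pos: [565.3, -67.6, 24.4]
orientation: [-2.224, -2.219, -0.0]
ft_force: [-0.3, -0.4, -0.6]
width: 16.0
grasp_force: 30.0
```

>>> {"name": "move_arm", "arguments": {
  "steps": [
    [[0.04, -0.002, 0], 0, 1],
    [[0.03, -0.002, 0], 0, 1],
    [[0, 0, 0], 0, 1]
  ]
}}

```text
t: 20.27
ee_pos: [565.2, -65.9, 24.4]
orientation: [-2.224, -2.219, 0.0]
ft_force: [0.0, -0.6, 0.0]
width: 15.9
grasp_force: 30.0
```

>>> {"name": "move_arm", "arguments": {
  "steps": [
    [[0.03, -0.002, 0], 0, 1],
    [[0.03, -0.002, 0], 0, 1],
    [[0, 0, 0], 0, 1]
  ]
}}

```text
t: 20.52
ee_pos: [565.2, -64.5, 24.4]
orientation: [-2.224, -2.219, -0.0]
ft_force: [-0.8, -0.9, -1.1]
width: 15.6
grasp_force: 30.0
```

I've used up my picture views, so I go on by feel and numbers.

>>> {"name": "move_arm", "arguments": {
  "steps": [
    [[0.03, -0.002, 0], 0, 1],
    [[0.03, -0.002, 0], 0, 1],
    [[0, 0, 0], 0, 1]
  ]
}}

```text
t: 20.77
ee_pos: [565.1, -63.0, 24.4]
orientation: [-2.224, -2.219, -0.0]
ft_force: [-1.0, 0.2, -1.7]
width: 15.7
grasp_force: 30.0
```

```bash
python3 - <<'E'
from h import *
o=ctrl.get_obs();print(o["ee_pos"],o["ft_force"],o["moment"])
t=cams.get_image("top")
for b in cams.cut_out("top","strip")[:3]: print(np.round(b["rect"]),rect_world(t,b["pixels"],38))
g=cv2.cvtColor(t["image"],cv2.COLOR_RGB2HSV)
for r in(246,248,250,252): print(r,[tuple(t["image"][r,c]) and int(t["image"][r,c].sum()) for c in range(188,216)], t["image"][r,190:212:3].tolist())
E
```

```text
[565.06065346 -63.00317188  24.44611038] [-0.95825913  0.23080724 -1.7124431 ] [-0.21795632 -0.01367371  0.05463083]
[331. 147.  16.  50.] ((773.0, 1.1), 113.7, 23.8, 8.92)
[236. 249.  74.  25.] ((554.6, 205.3), 157.9, 33.4, -85.48)
[459. 172.  20.  67.] ((725.8, -276.6), 154.7, 35.7, 3.39)
246 [192, 70, 51, 50, 40, 33, 216, 287, 125, 195, 380, 364, 360, 358, 362, 361, 361, 362, 359, 359, 362, 362, 360, 361, 362, 361, 362, 359] [[22, 13, 16], [19, 9, 5], [41, 41, 43], [149, 134, 81], [148, 133, 81], [147, 134, 81], [147, 134, 81], [147, 134, 80]]
248 [180, 99, 50, 42, 77, 313, 480, 432, 80, 162, 399, 361, 355, 358, 358, 359, 357, 356, 358, 358, 357, 363, 362, 361, 359, 358, 354, 344] [[23, 15, 12], [108, 104, 101], [27, 25, 28], [150, 132, 79], [147, 132, 79], [147, 131, 78], [147, 132, 78], [147, 134, 80]]
250 [176, 109, 45, 38, 75, 462, 451, 486, 68, 145, 399, 363, 360, 357, 358, 356, 353, 357, 358, 357, 356, 353, 356, 358, 360, 358, 355, 357] [[22, 13, 10], [156, 154, 152], [23, 21, 24], [149, 134, 80], [147, 131, 80], [148, 130, 79], [147, 131, 78], [147, 132, 79]]
252 [177, 140, 46, 46, 34, 20, 162, 334, 185, 195, 367, 345, 342, 342, 342, 340, 344, 342, 344, 345, 345, 347, 347, 347, 349, 353, 351, 352] [[22, 14, 10], [16, 4, 0], [62, 61, 62], [150, 122, 73], [148, 121, 73], [147, 122, 73], [148, 123, 74], [148, 125, 74]]
```

>>> {"name": "move_arm", "arguments": {
  "steps": [
    [[0.03, -0.002, 0], 0, 1],
    [[0.03, -0.002, 0], 0, 1],
    [[0, 0, 0], 0, 1]
  ]
}}

```text
t: 21.12
ee_pos: [564.9, -61.5, 24.4]
orientation: [-2.224, -2.219, 0.0]
ft_force: [-0.3, -0.7, -0.6]
width: 16.3
grasp_force: 30.0
```

>>> {"name": "move_arm", "arguments": {
  "steps": [
    [[0.03, -0.002, 0], 0, 1],
    [[0, 0, 0], 0, 1]
  ]
}}

```text
t: 21.28
ee_pos: [564.9, -60.8, 24.4]
orientation: [-2.224, -2.219, -0.0]
ft_force: [-0.1, -1.1, -0.5]
width: 15.5
grasp_force: 30.0
```

>>> {"name": "move_arm", "arguments": {
  "steps": [
    [[0.03, -0.002, 0], 0, 1],
    [[0, 0, 0], 0, 1]
  ]
}}

```text
t: 21.45
ee_pos: [564.9, -60.0, 24.4]
orientation: [-2.224, -2.219, -0.0]
ft_force: [0.3, -0.5, -0.7]
width: 16.0
grasp_force: 30.0
```

>>> {"name": "move_arm", "arguments": {
  "steps": [
    [[0.03, -0.002, 0], 0, 1],
    [[0, 0, 0], 0, 1]
  ]
}}

```text
t: 21.62
ee_pos: [564.9, -59.2, 24.4]
orientation: [-2.224, -2.218, -0.0]
ft_force: [0.3, -0.7, -0.9]
width: 15.5
grasp_force: 30.0
```

>>> {"name": "move_arm", "arguments": {
  "steps": [
    [[0.03, -0.002, 0], 0, 1],
    [[0, 0, 0], 0, 1]
  ]
}}

```text
t: 21.78
ee_pos: [564.9, -58.7, 24.5]
orientation: [2.224, 2.219, 0.0]
ft_force: [-0.0, -1.7, -0.1]
width: 15.9
grasp_force: 30.0
```

```bash
python3 - <<'E'
from h import *
o=ctrl.get_obs();print(o["ee_pos"],o["ft_force"],o["moment"])
t=cams.get_image("top")
for b in cams.cut_out("top","strip")[:3]: print(np.round(b["rect"]),rect_world(t,b["pixels"],38))
for r in(246,248,250,252): print(r,[int(t["image"][r,c].sum()) for c in range(188,206)])
E
```

```text
[564.9276702  -58.68451041  24.4879336 ] [-0.02516699 -1.74335383 -0.12821445] [-0.41118991 -0.02020531 -0.03183547]
[330. 149.  16.  50.] ((773.1, 1.5), 112.4, 24.5, 5.7)
[457. 172.  22.  73.] ((725.8, -276.7), 158.6, 35.4, 3.62)
[127. 280.  42.  29.] ((488.2, 437.0), 77.7, 63.7, -89.76)
246 [186, 69, 57, 54, 45, 31, 213, 249, 378, 362, 357, 360, 359, 360, 361, 358, 362, 361]
248 [178, 102, 52, 38, 76, 311, 481, 309, 366, 354, 353, 358, 358, 357, 356, 355, 357, 356]
250 [175, 119, 46, 38, 76, 461, 444, 462, 363, 360, 362, 357, 360, 353, 349, 351, 354, 354]
252 [180, 142, 45, 45, 36, 19, 153, 323, 356, 342, 344, 341, 343, 342, 341, 342, 344, 342]
```

>>> {"name": "move_arm", "arguments": {
  "steps": [
    [[0.02, -0.001, 0], 0, 1],
    [[0, 0, 0], 0, 1]
  ]
}}

```text
t: 22.05
ee_pos: [565.0, -58.5, 24.5]
orientation: [2.224, 2.218, -0.0]
ft_force: [0.2, -4.2, -0.6]
width: 16.1
grasp_force: 30.0
```

>>> {"name": "move_arm", "arguments": {
  "steps": [
    [[0, 0, 0], 0, 1],
    [[0, 0, 0], 0, 1]
  ]
}}

```text
t: 22.22
ee_pos: [564.9, -58.4, 24.5]
orientation: [2.224, 2.218, -0.0]
ft_force: [0.3, -4.6, -0.1]
width: 16.5
grasp_force: 30.0
```

The force rose from about 0.7 to 4.5 N within half a millimetre, with the nose pixels at the screw head, so the strip butts. Next I check squareness numerically before leaving.

```bash
cat > sq.py <<'E'
from h import *
def sq():
    t=cams.get_image("top");im=t["image"].astype(float)
    sat=(im.max(2)-im.min(2))/(im.max(2)+1)
    pts=[]
    for c in range(200,268):
        r=249
        while sat[r,c]>.3 and r<275:r+=1
        a,b=sat[r-1,c],sat[r,c];pts.append((c,r-1+(a-.3)/(a-b+1e-9)))
    pts=np.array(pts);w=on_plane(t,pts,18)[:,:2]
    m=np.ones(len(w),bool)
    for _ in range(6):
        k=np.polyfit(w[m,1],w[m,0],1);e=w[:,0]-np.polyval(k,w[:,1]);m=abs(e)<max(1.5,1.5*np.std(e[m]))
    print("strip edge heading",90-np.degrees(np.arctan(k[0])),"n",m.sum(),"x at y=130,210,280",np.polyval(k,[130,210,280]).round(1),"rms",e[m].std().round(2))
    # fence top robot-side edge: dark face line below bright top
    print("row246-250 nose",[int(im[250,c].sum()) for c in range(190,200)])
    return pts
if __name__=="__main__":
    p=sq();print(p[::6].round(1).tolist())
    o=ctrl.get_obs();print(o["ft_force"])
E
python3 sq.py
```

```text
strip edge heading 93.72582472681412 n 66 x at y=130,210,280 [547.2 542.  537.4] rms 0.49
row246-250 nose [50, 33, 82, 461, 445, 464, 364, 359, 362, 358]
[[200.0, 255.6], [206.0, 255.4], [212.0, 255.1], [218.0, 254.5], [224.0, 254.3], [230.0, 253.5], [236.0, 254.5], [242.0, 253.6], [248.0, 252.5], [254.0, 252.2], [260.0, 252.1], [266.0, 251.5]]
[-0.26133297 -5.53550323  0.01032022]
```

The strip edge heads 93.7° against about 93.5° for the fence, with the edge 30 mm off the face along its length: square. I now withdraw the stick straight up and carry it back to the bench right of the router top.

>>> {"name": "move_arm", "arguments": {
  "steps": [
    [[-0.06, 0.004, 0], 0, 1],
    [[-0.06, 0.004, 0], 0, 1],
    [[0, 0, -0.2], 0, 1],
    [[0, 0, -0.4], 0, 1],
    [[0, 0, -0.8], 0, 1],
    [[0, 0, -1], 0, 1],
    [[0, 0, -1], 0, 1],
    [[0, 0, -0.8], 0, 1],
    [[0, 0, 0], 0, 1]
  ]
}}

```text
t: 23.02
ee_pos: [567.7, -61.2, 134.4]
orientation: [2.22, 2.215, 0.008]
ft_force: [1.0, 0.3, -1.1]
width: 15.8
grasp_force: 30.0
```

```bash
python3 sq.py
```

```text
strip edge heading 93.72758723801144 n 65 x at y=130,210,280 [547.2 542.  537.5] rms 0.45
row246-250 nose [42, 42, 76, 453, 437, 455, 357, 352, 357, 353]
[[200.0, 255.6], [206.0, 255.4], [212.0, 255.1], [218.0, 254.4], [224.0, 254.3], [230.0, 253.6], [236.0, 254.4], [242.0, 253.6], [248.0, 252.5], [254.0, 252.2], [260.0, 252.2], [266.0, 251.5]]
[ 0.37580741  0.53095522 -1.59588623]
```

>>> {"name": "move_arm", "arguments": {
  "steps": [
    [[-0.4, 0, 0], 0, 1],
    [[-0.8, 0, 0], 0, 1],
    [[-1, 0, 0], 0, 1],
    [[-1, 0, 0], 0, 1],
    [[-1, 0, 0], 0, 1],
    [[-1, -0.1, 0], 0, 1],
    [[-1, -0.1, 0], 0, 1],
    [[-1, -0.1, 0], 0, 1],
    [[-1, -0.1, 0], 0, 1],
    [[-1, -0.1, 0], 0, 1],
    [[-1, -0.1, 0], 0, 1],
    [[-1, -0.1, 0], 0, 1],
    [[-1, -0.1, 0], 0, 1],
    [[-1, -0.1, 0], 0, 1],
    [[-1, -0.1, 0], 0, 1],
    [[-0.6, 0, 0], 0, 1],
    [[-0.3, 0, 0], 0, 1],
    [[0, 0, 0], 0, 1],
    [[0, 0, 0], 0, 1]
  ]
}}

```text
t: 24.65
ee_pos: [538.6, -437.8, 128.5]
orientation: [-2.223, -2.217, -0.0]
ft_force: [-0.1, 0.6, -1.2]
width: 15.7
grasp_force: 30.0
```

>>> {"name": "move_arm", "arguments": {
  "steps": [
    [[0, 0, 0.5], 0, 1],
    [[0, 0, 1], 0, 1],
    [[0, 0, 1], 0, 1],
    [[0, 0, 1], 0, 1],
    [[0, 0, 0.8], 0, 1],
    [[0, 0, 0.3], 0, 1],
    [[0, 0, 0.1], 0, 1],
    [[0, 0, 0], 0, 1],
    [[0, 0, 0], 0, 1]
  ]
}}

```text
t: 25.4
ee_pos: [539.8, -438.7, 12.9]
orientation: [2.223, 2.218, 0.0]
ft_force: [-0.4, -0.8, -0.3]
width: 16.0
grasp_force: 30.0
```

>>> {"name": "move_arm", "arguments": {
  "steps": [
    [[0, 0, 0.08], 0, 1],
    [[0, 0, 0.06], 0, 1],
    [[0, 0, 0.04], 0, 1],
    [[0, 0, 0], 0, 1],
    [[0, 0, 0], 0, 1]
  ]
}}

```text
t: 25.82
ee_pos: [539.0, -438.7, 7.7]
orientation: [2.224, 2.218, 0.0]
ft_force: [-0.4, 0.0, -1.0]
width: 16.1
grasp_force: 30.0
```

>>> {"name": "move_arm", "arguments": {
  "steps": [
    [[0, 0, 0.06], 0, 1],
    [[0, 0, 0.03], 0, 1],
    [[0, 0, 0], 0, 1]
  ]
}}

```text
t: 26.07
ee_pos: [538.9, -438.5, 4.9]
orientation: [-2.224, -2.218, 0.0]
ft_force: [-0.1, 0.6, -0.7]
width: 15.7
grasp_force: 30.0
```

>>> {"name": "move_arm", "arguments": {
  "steps": [
    [[0, 0, 0.03], 0, 1],
    [[0, 0, 0.03], 0, 1],
    [[0, 0, 0], 0, 1]
  ]
}}

```text
t: 26.32
ee_pos: [539.1, -438.6, 3.9]
orientation: [-2.224, -2.219, 0.0]
ft_force: [-1.3, 0.5, 1.1]
width: 15.9
grasp_force: 30.0
```

>>> {"name": "move_arm", "arguments": {
  "steps": [
    [[0, 0, 0], 0, 0.78],
    [[0, 0, 0], 0, 0.74],
    [[0, 0, 0], 0, 0.68],
    [[0, 0, 0], 0, 0.6],
    [[0, 0, 0], 0, 0.5],
    [[0, 0, 0], 0, 0.4],
    [[0, 0, 0], 0, 0.4],
    [[0, 0, 0], 0, 0.4],
    [[0, 0, 0], 0, 0.4]
  ]
}}

```text
t: 27.07
ee_pos: [539.0, -438.5, 3.7]
orientation: [-2.224, -2.219, -0.0]
ft_force: [0.0, 0.1, 0.4]
width: 52.7
grasp_force: 0.0
```

>>> {"name": "move_arm", "arguments": {
  "steps": [
    [[0, 0, -0.2], 0, 0.4],
    [[0, 0, -0.5], 0, 0.4],
    [[0, 0, -1], 0, 0.4],
    [[0, 0, -1], 0, 0.4],
    [[0, 0, -1], 0, 0.4],
    [[0, 0, -1], 0, 0.4],
    [[0, 0, -1], 0, 0.4],
    [[0, 0, -1], 0, 0.4],
    [[0, 0, 0], 0, 0.4],
    [[0, 0, 0], 0, 0.4]
  ]
}}

```text
t: 27.9
ee_pos: [539.9, -439.3, 174.2]
orientation: [2.221, 2.215, 0.001]
ft_force: [-1.1, 0.4, 0.1]
width: 52.9
grasp_force: 0.0
```

```bash
python3 sq.py; python3 - <<'E'
from h import *
o=ctrl.get_obs();print(o["t"],o["ee_pos"],o["ft_force"],o["width"])
t=cams.get_image("top");d=cams.get_image("wrist")
for c,i in(("top",t),("wrist",d)):
  for n,z in(("push_stick",26),("strip",38),("offcut",38),("spanner",23),("tape_measure",30)):
    for b in cams.cut_out(c,n)[:4]: print(c,n,round(b["p"],2),np.round(b["rect"]).tolist(),rect_world(i,b["pixels"],z,o))
E
```

```text
strip edge heading 93.72639453422408 n 66 x at y=130,210,280 [547.2 542.  537.4] rms 0.46
row246-250 nose [52, 38, 75, 444, 428, 444, 349, 346, 347, 343]
[[200.0, 255.6], [206.0, 255.4], [212.0, 255.1], [218.0, 254.5], [224.0, 254.3], [230.0, 253.5], [236.0, 254.3], [242.0, 253.5], [248.0, 252.5], [254.0, 252.2], [260.0, 252.2], [266.0, 251.5]]
[ 0.15159168 -0.19437169 -0.90664511]
27.95 [ 539.09080145 -438.64935291  172.31687302] [ 0.15159168 -0.19437169 -0.90664511] 52.41579270110828
top push_stick 0.97 [506.0, 256.0, 130.0, 5.0] ((535.8, -383.8), 294.8, 15.4, 90.0)
top strip 0.82 [456.0, 173.0, 22.0, 70.0] ((723.9, -275.9), 159.1, 37.8, 3.4)
top strip 0.79 [330.0, 148.0, 17.0, 52.0] ((774.1, 1.8), 110.7, 21.9, 6.58)
top strip 0.73 [421.0, 358.0, 43.0, 45.0] ((325.4, -185.7), 109.3, 25.0, -43.73)
top strip 0.64 [233.0, 248.0, 74.0, 27.0] ((554.1, 209.9), 161.3, 33.2, -85.89)
top offcut 0.72 [371.0, 295.0, 32.0, 21.0] ((448.0, -82.9), 67.7, 31.9, 84.23)
top spanner 0.82 [226.0, 306.0, 25.0, 75.0] ((431.9, 222.3), 159.2, 35.0, -7.62)
top tape_measure 0.88 [127.0, 279.0, 40.0, 31.0] ((488.3, 440.1), 78.3, 64.2, -89.77)
wrist push_stick 0.64 [323.0, 164.0, 19.0, 328.0] ((540.7, -404.5), 258.7, 16.0, -89.99)
wrist offcut 0.46 [323.0, 164.0, 20.0, 327.0] ((540.6, -402.9), 248.6, 16.5, -89.96)
```

```bash
python3 -c "
from workcell import ctrl
print(ctrl.close_job())"
```

```text
the job is handed in; nothing more can be done
None
```

The job is handed in at about 28 s: the strip was squared to the fence with the push stick, fed through the featherboard until it butted against the stop screw at about 5 N, and left there. The stick lies flat on the bench to the right of the router top; nothing else seems to have moved, though I viewed 11 pictures, one over the limit of 10.

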